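Put the small rolling pin back into the crowded tool crock

ROBOT

A 6-joint arm with a two-finger parallel gripper is mounted at the origin on the work surface. World frame = base frame: x ahead of the robot, y to its left, z up, the work surface at z = 0. Lengths are in m, angles in degrees, forces in N, time in s.
With the tool pointing down it reaches from about 0.4 to 0.825 m from the base axis. Payload 7 kg.
Tool frame: the origin (TCP) lies midway between the tips of the shut fingers; the grasp point (between the pads) lies 19 mm behind it; z points along the fingers, y is the line along which they close (so a half turn about z gives the same grasp; the last joint's range is limited). The gripper opens to 88 mm and grips with 3 to 60 N. Pads are 19 mm wide; open, the fingers measure 130 mm over their backs; the gripper's body (78 mm by 193 mm) begins 47 mm behind the grasp point.
Start: joints at [-52.076, 20.546, 0.682, 0, -70.136, -16.507], TCP at [0.246, -0.628, 0.227] pointing down, gripper open.
Joint ranges: [-176.03, 176.03], [-82.01, 121.73], [-58.28, 71.71], [-173.87, 95.51], [-174.79, -0.11], [-173.66, 173.66]. Speed limits (degrees/s): [136.94, 136.94, 172.46, 180, 180, 180].

INTERFACE

Orientations are given as [roll, pitch, yaw] about the fixed x, y, z axes, in that order (R = Rz(yaw) Ry(pitch) Rx(roll)).
In Python, from plant import telemetry, viewer, workorder gives the robot as it stands. The module is installed in compiled form; this text tells all that it offers.
- The arm moves only by the tool carry_out, never from a script. Its argument "rows" is a list of rows, each a list of 6 numbers: the shift along the tool's x, y, z in m, then the turn, a rotation vector about the tool's x, y, z in rad. In form: [[tx, ty, tz, ax, ay, az], ...]. A call has 1 to 8 rows; each row is the pose to reach, as a shift and turn from the pose commanded when the call began, along the tool's axes at that moment; what a row does not reach only later rows make up. A row lasts 1/8 s, in which the tool goes at most 62.5 mm and 10.7 degrees, less where a joint would pass 70% of its speed; a pose out of reach is approached as far as the arm can. A call with a gripper value outside its range is refused whole. "grip" is the gripper's target within -1 to 1 (fully open at 1, half-way at 0, shut at -1), set as the call begins (left out, the last holds). The fingers move at their own pace and stop on an object; the grip force is fixed at half the most. Time passes only in rows, so rows that repeat a pose let the fingers close. It gives the time, the measured TCP pose, the force, the opening and the grip force at its end, in the units of the state.
- telemetry.get_obs(): the state, without advancing time (a new reading comes with each control period).
- viewer.snapshot(name): name is "scene" or "side" or "wrist"; returns the picture (480x640x3 uint8, red, green, blue); there is no depth.
- viewer.camera_info(name): a dict with "intrinsics" (3x3 intrinsics, pixels), "k1" (the pictures are not rectified: a ray, as slopes to the right and down, at radius r is drawn at 1 + k1 r^2 times it, then the intrinsics apply), "extrinsics" (4x4, takes a point from camera to world coordinates); the wrist camera has in their place "tool_from_camera" (4x4, takes a point from camera to tool coordinates, whose origin is the TCP and whose axes are the flange's). Camera axes: x right, y down, z forward; pixel columns grow to the right and rows downward; lengths in m; the calibration is good to about 2 mm. A picture is of the moment at which its call begins: read the wrist's pose just before it. camera_info takes no time and is no camera call.
- workorder.close_job(): hands the job in; it is judged then, once.
The state is a dict: "clock": time; "joint_pos": joint angles; "qvel": joint speeds; "tau": joint torques, N m; "tool_pos": TCP position; "orientation": TCP orientation; "force": force on the tool from outside, world axes, zero at the start; "moment": the same for the moment, N m; "opening": finger opening in m; "gripper_force": force on a finger pad.
Only numpy, scipy, OpenCV 4.12 (cv2) and the standard library are available. Lean on these libraries where they do the work, as an engineer would, in place of code of your own. Each camera call takes 0.05 s, during which the arm holds its last target. There are 200 camera calls.

TASK

The small rolling pin has been left lying on the marble. Stand it on one end on the counter and let go of it there, so that you can take it again by the top, then put it back upright into the crowded crock of pastry tools: ease it down gently between the tools so that they shift aside, lower it until it stands on the crock's bottom, and leave it there. The tools must stay in the crock and must not be forced, do not drop the pin, keep the crock upright and in its place, and leave the flour shaker and the two trays of pastries alone.

Things in the scene. Friction and masses are not known exactly. Their poses are not given: they have to be found in the camera images.
- pin: the small rolling pin: a plain straight beech dowel, 170 mm long and 32 mm across, about 95 g, with eased edges (the flat of each end is 24 mm across, reached over the last 10 mm), both ends alike, a darker core showing on the end faces. It starts lying loose on the marble in any direction and can roll. Origin at its middle, on its axis; its x axis runs along its length. It balances upright on either end, but tips over beyond about 8 degrees.
- pin_end_a (a point): centre of the rolling pin's end face at +x of its own frame, 85 mm from the origin
- pin_end_b (a point): centre of the rolling pin's other end face, at -x, 85 mm from the origin
- crock: the round white stoneware tool crock with a green band: 110 mm tall, 120 mm across outside, wall 6 mm (inside 107 mm across), bottom 9 mm thick, about 0.75 kg, standing loose on the marble, open at the top, with five tools in it. Origin at the centre of its underside, z up. The tools' heads reach up to 173 mm above the marble and flare out over the rim; the gaps left between the tools are all at least 8 mm too narrow for the rolling pin, which has to push the tools apart.
- brush: pastry brush in the crock, 165 mm long, 55 g: flat brown wooden handle 24 x 10 mm (its x and y) for 108 mm, then a steel ferrule and a block of stiff pale bristles 42 x 13 mm. Its origin is the centre of the handle's lower end, its z axis runs up the handle to the bristles. It stands loose in the crock, handle down, leaning outward on the rim, and swings or slides aside when pushed sideways with a few newtons.
- scraper: bowl spatula in the crock, 165 mm long, 50 g: round white handle 15 mm across for 115 mm, then a flat green blade 44 x 10 mm (its x and y). Its origin is the centre of the handle's lower end, its z axis runs up the handle to the blade. It stands loose in the crock, handle down, leaning outward on the rim, and swings or slides aside when pushed sideways with a few newtons.
- spoon: wooden spoon in the crock, 165 mm long, 35 g: round handle 13 mm across for 121 mm, then a round flat bowl 44 mm across and 11 mm thick (thickness along its y). Its origin is the centre of the handle's lower end, its z axis runs up the handle to the bowl. It stands loose in the crock, handle down, leaning outward on the rim, and swings or slides aside when pushed sideways with a few newtons.
- knife: small palette knife in the crock, 165 mm long, 50 g: round black handle 16 mm across for 88 mm, a 12 mm steel collar 12 mm across, then a flat steel blade 22 x 4 mm (its x and y). Its origin is the centre of the handle's lower end, its z axis runs up the handle to the blade. It stands loose in the crock, handle down, leaning outward on the rim, and swings or slides aside when pushed sideways with a few newtons.
- tamper: pale turned wooden pastry tamper in the crock, 160 mm long, about 110 g: foot knob 29 mm across and 22 mm tall, shaft 20 mm across from 34 to 118 mm, then a head 38 mm across from 130 mm to the top. Its origin is the centre of the handle's lower end, its z axis runs up the handle to the head. It stands loose in the crock, handle down, leaning outward on the rim, and swings or slides aside when pushed sideways with a few newtons.
- shaker: metal flour shaker with a perforated domed cap, 71 mm across and 110 mm tall, standing on the marble; a bystander. Origin at the centre of its underside.
- tray_left: white foam tray of golden pastries on the far left part of the counter, 160 x 115 mm (its x and y), 50 mm tall; a bystander. Origin at the centre of its underside.
- tray_right: the same kind of tray of pastries on the far right part of the counter; a bystander. Origin at the centre of its underside.
Not all that is in view belongs to the job. Of the things that look like the crock, the smallest one is meant. What is shaped like the brush but blue is not meant.

How it is judged (in metres and radians):
On the way:
1. the rolling pin stands by itself on one end on the marble, beside the crock, with the gripper off it ((angle between pin's own x axis and vertical below 0.12 rad or angle between pin's own x axis and vertical above 3.02 rad) and height (world z) of pin between 0.078 and 0.092 m and horizontal distance between pin and crock above 0.075 m and contact force between each of the fingers, the arm and pin below 0.05 N and linear speed of pin below 0.03 m/s), for 0.3 s.
At the end, for the whole second after the job is handed in: The rolling pin is let go and at rest in the crock: its lower end within 22 mm of the crock's underside (bottom 9 mm thick), leaning under 0.5 rad. All five tools are still in the crock, handle ends near its bottom; the crock is upright (0.06 rad), within 30 mm of its place (((z of pin_end_a in the frame of crock below 0.022 m and distance between pin_end_a and crock below 0.056 m) or (z of pin_end_b in the frame of crock below 0.022 m and distance between pin_end_b and crock below 0.056 m)) and (angle between pin's own x axis and vertical below 0.5 rad or angle between pin's own x axis and vertical above 2.64 rad) and linear speed of pin below 0.03 m/s and z of each of brush, scraper, spoon, tamper, knife in the frame of crock below 0.035 m and distance between each of brush, scraper, spoon, tamper, knife and crock below 0.062 m and angle between each of brush, scraper, spoon, tamper, knife's own z axis and vertical below 0.9 rad and angle between crock's own z axis and vertical below 0.06 rad and distance of crock from where it was at the start of the episode below 0.03 m and linear speed of crock below 0.02 m/s); the robot touches nothing.
It fails at once if a tool in the crock is forced: more than 20 N on it from the rolling pin, the fingers or the arm (contact force between any of pin, the fingers, the arm and brush above 20 N or contact force between any of pin, the fingers, the arm and scraper above 20 N or contact force between any of pin, the fingers, the arm and spoon above 20 N or contact force between any of pin, the fingers, the arm and knife above 20 N or contact force between any of pin, the fingers, the arm and tamper above 20 N).
It fails at once if a tool is pulled up out of the crock: its handle end more than 60 mm above the crock's underside (z of any of brush, scraper, spoon, knife, tamper in the frame of crock above 0.06 m).
It fails at once if the rolling pin is dropped into the crock (faster than 0.5 m/s there) or driven against it with more than 60 N (contact force between pin and crock above 60 N or (horizontal distance between pin and crock below 0.07 m and height (world z) of pin below 0.25 m and linear speed of pin above 0.5 m/s)).
It fails at once if the crock is shoved more than 30 mm from where it stood, or tips by more than 0.15 rad (distance of crock from where it was at the start of the episode above 0.03 m or angle between crock's own z axis and vertical above 0.15 rad).
It fails at once if the flour shaker or a tray of pastries is moved more than 15 mm or tipped (distance of any of shaker, tray_left, tray_right from where it was at the start of the episode above 0.015 m or angle between any of shaker, tray_left, tray_right's own z axis and vertical above 0.15 rad).
It also fails if it takes over 69 s, if anything falls off the work surface, if the arm or the gripper's body presses on something with over 40 N, if the wrist force passes 120 N, or if a joint passes its speed limit or range.

## Working session

There is one attempt and no reset: what is moved stays moved. The work goes in short steps, Python scripts to look and compute and a tool call to move; the robot and the scene stay as the last step left them, time stands still between calls to the robot, and variables do not carry over. Pictures are saved under pics/ and viewed, at most 10 in all, crops included, and the job is handed in when it is done.

Besides the shell and the picture viewer there is one more tool, called after "Emit:" by a JSON object that holds its "name" and its "arguments", one argument or row to a line. carry_out: Moves the arm, as the interface text tells. Its arguments: {"type":"object","properties":{"rows":{"type":"array"},"grip":{"type":"number"}},"required":["rows"]}

```bash
mkdir -p pics
cat > h.py <<'E'
import numpy as np, cv2
from scipy.spatial.transform import Rotation as R
from plant import telemetry, viewer, workorder
def tool():
    o=telemetry.get_obs(); T=np.eye(4); T[:3,:3]=R.from_euler('xyz',o['orientation'],degrees=True).as_matrix(); T[:3,3]=o['tool_pos']; return T
def ext(n,T=None):
    i=viewer.camera_info(n)
    return np.array(i['extrinsics']) if n!='wrist' else T@np.array(i['tool_from_camera'])
def ray(n,px,T=None):
    i=viewer.camera_info(n);K=np.array(i['intrinsics']);E=ext(n,T)
    d=cv2.undistortPoints(np.array([[px]],float),K,np.array([i['k1'],0,0,0.]))[0,0] if 0 else None
    s=np.array([(px[0]-K[0,2])/K[0,0],(px[1]-K[1,2])/K[1,1]]);u=s.copy()
    for _ in range(30): u=s/(1+i['k1']*(u@u))
    return E[:3,3],E[:3,:3]@np.array([u[0],u[1],1])
def onz(n,px,z,T=None):
    o,d=ray(n,px,T); return o+d*(z-o[2])/d[2]
def proj(n,P,T=None):
    i=viewer.camera_info(n);K=np.array(i['intrinsics']);E=ext(n,T)
    p=E[:3,:3].T@(np.array(P)-E[:3,3]);u=p[:2]/p[2];u=u*(1+i['k1']*(u@u)); return K[:2,:2]@u+K[:2,2]
def tri(n1,p1,n2,p2,T1=None,T2=None):
    a,d=ray(n1,p1,T1);b,e=ray(n2,p2,T2)
    s=np.linalg.lstsq(np.c_[d,-e],b-a,rcond=None)[0];x=a+d*s[0];y=b+e*s[1];return (x+y)/2,np.linalg.norm(x-y)
def snap(n,f): 
    im=viewer.snapshot(n);cv2.imwrite('pics/'+f,im[:,:,::-1]);return im
def to_tool(dp):  # world shift -> tool axes
    return tool()[:3,:3].T@np.array(dp)
E
python3 - <<'E'
from h import *
for n in('scene','side'): snap(n,n+'0.png'); print(np.round(viewer.camera_info(n)['extrinsics'],3).tolist())
o=telemetry.get_obs();print({k:np.round(v,3).tolist() for k,v in o.items()})
i=viewer.camera_info('wrist');print(i)
E
```

```text
[[0.31, 0.797, -0.519, 1.037], [0.951, -0.259, 0.17, -0.14], [0.001, -0.546, -0.838, 0.889], [0.0, 0.0, 0.0, 1.0]]
[[0.17, -0.772, 0.613, -0.347], [-0.985, -0.135, 0.104, -0.14], [0.002, -0.621, -0.784, 1.153], [0.0, 0.0, 0.0, 1.0]]
{'clock': 0.1, 'joint_pos': [-52.074, 20.588, 0.64, -0.018, -70.136, -16.507], 'qvel': [-0.12, -0.065, 0.041, 0.117, -0.02, 0.006], 'tau': [0.0, -58.416, 29.375, 7.015, 0.01, -0.0], 'tool_pos': [0.246, -0.628, 0.226], 'orientation': [179.915, -0.008, -158.587], 'force': [-0.372, 0.531, -0.442], 'moment': [-0.035, -0.029, 0.022], 'gripper_force': 0.0, 'opening': 0.087}
{'intrinsics': array([[338.34069672,   0.        , 323.14656847],
       [  0.        , 338.34069672, 242.82825972],
       [  0.        ,   0.        ,   1.        ]]), 'k1': -0.01551322819939389, 'tool_from_camera': array([[ 6.48893815e-04, -9.55065020e-01, -2.96395659e-01,
         8.05093243e-02],
       [ 9.99999752e-01,  7.00627722e-04, -6.83254781e-05,
        -7.39317022e-04],
       [ 2.72918289e-04, -2.96395541e-01,  9.55065238e-01,
        -1.58213962e-01],
       [ 0.00000000e+00,  0.00000000e+00,  0.00000000e+00,
         1.00000000e+00]])}
```

View pics/scene0.png

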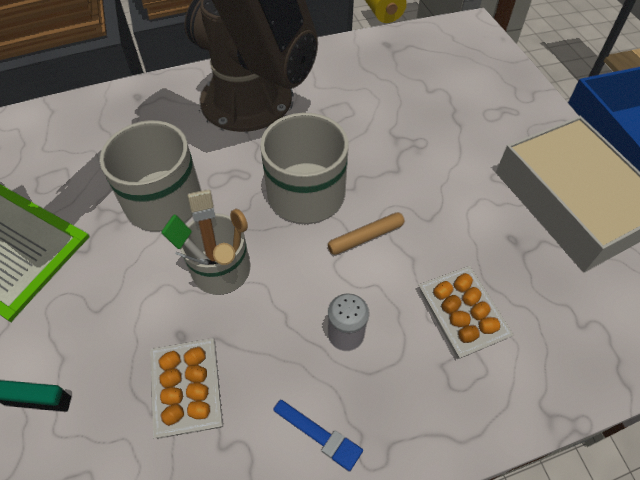

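View pics/side0.png

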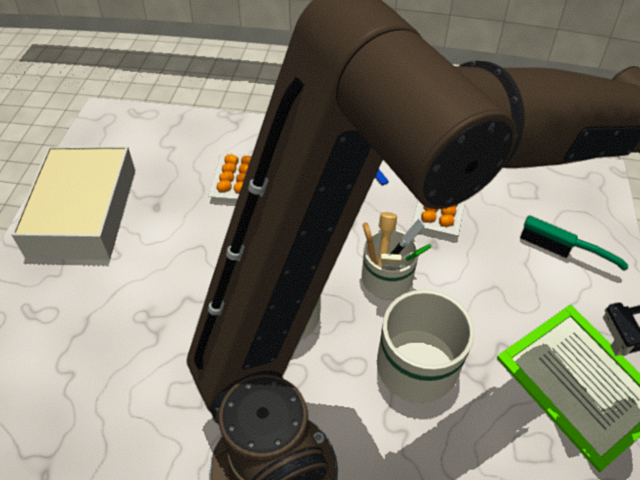

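Pin candidates: only the beech dowel at scene (366,233); the spoon and tamper stand in the crock, and the blue brush at (318,435) is not meant. Crock candidates: (150,175) and (305,167) are large, while (215,255) is the smallest and holds the tools, so I choose it. The shaker is at (347,318) and the trays at (186,387) and (465,310).

Run:
```python
from h import *
im=cv2.imread('pics/scene0.png');hsv=cv2.cvtColor(im,cv2.COLOR_BGR2HSV)
m=cv2.inRange(hsv,(5,90,60),(20,255,255));m[:200]=0;m[260:]=0;m[:,:315]=0;m[:,420:]=0
c=max(cv2.findContours(m,0,2)[0],key=cv2.contourArea);r=cv2.minAreaRect(c);b=cv2.boxPoints(r);print(r)
ax=b[np.argsort(b[:,0])];e=[ax[:2].mean(0),ax[2:].mean(0)]
P=[onz('scene',p,0.018) for p in e];print('pin ends',np.round(P,3),np.linalg.norm(P[0]-P[1]))
# crock band: green
g=cv2.inRange(hsv,(45,40,20),(95,255,140));g[:240]=0;g[290:]=0;g[:,:180]=0;g[:,255:]=0
ys,xs=np.nonzero(g);print('band',xs.min(),xs.max(),ys.min(),ys.max())
for n,p,z in[('crock base L',(190,278),0),('baseBottom',(219,293),0),('base R',(246,272),0),('rim L',(182,240),.11),('rim R',(247,237),.11),('shaker',(348,300),.11),('shbase',(347,345),0),('big1',(150,150),.15),('big2',(305,145),.15),('trL',(186,387),.02),('trR',(465,310),.02)]:print(n,np.round(onz('scene',p,z),3))
cv2.imwrite('pics/c0.png',cv2.resize(im[170:310,130:430],None,fx=2.6,fy=2.6,interpolation=2))
```

```text
((365.7327575683594, 233.0431365966797), (14.837629318237305, 80.35955047607422), 66.80140686035156)
pin ends [[0.51  0.052 0.018]
 [0.483 0.224 0.018]] 0.17490865526583776
band 180 245 240 276
crock base L [ 0.479 -0.229  0.   ]
baseBottom [ 0.53  -0.181  0.   ]
base R [ 0.5   -0.119  0.   ]
rim L [ 0.464 -0.218  0.11 ]
rim R [ 0.495 -0.103  0.11 ]
shaker [0.673 0.029 0.11 ]
shbase [0.709 0.02  0.   ]
big1 [ 0.26 -0.24  0.15]
big2 [0.345 0.056 0.15 ]
trL [ 0.704 -0.274  0.02 ]
trR [0.72  0.251 0.02 ]
```

View pics/c0.png

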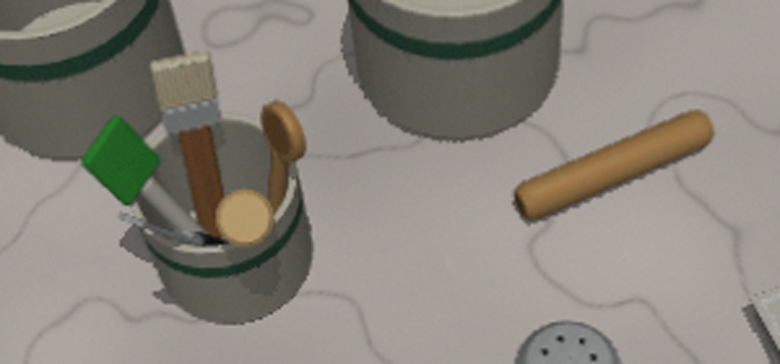

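The crop confirms the choice: the beech pin's ends are at crop (525,205) and (705,130), and the small crock holds the scraper, brush, spoon, tamper and knife.

```bash
cat >> h.py <<'E'
def pose(p,yaw,tilt=0):
    "down-pointing pose with tool x at azimuth yaw, then turned by tilt deg about tool y"
    T=np.eye(4);T[:3,:3]=(R.from_euler('z',yaw,degrees=True)*R.from_euler('x',180,degrees=True)*R.from_euler('y',tilt,degrees=True)).as_matrix();T[:3,3]=p;return T
def rel(Tt,T0=None):
    D=np.linalg.inv(tool() if T0 is None else T0)@Tt;v=R.from_matrix(D[:3,:3]).as_rotvec()
    print('shift',np.round(D[:3,3],4).tolist(),'rot',np.round(v,4).tolist(),'deg',round(np.degrees(np.linalg.norm(v)),1));return D
E
python3 - <<'E'
from h import *
T1=pose([.46,-.15,.35],-140);rel(T1)
T2=pose([.50,.17,.30],-81);rel(T2,T1)
E
```

```text
shift [-0.3734, 0.3672, -0.1238] rot [0.0015, 0.0001, -0.3244] deg 18.6
shift [-0.2363, 0.2194, 0.05] rot [0.0, 0.0, -1.0297] deg 59.0
```

Emit:
{"name": "carry_out", "arguments": {
  "rows": [
    [-0.02,0.02,-0.05,0,0,-0.05],
    [-0.06,0.06,-0.09,0,0,-0.1],
    [-0.1,0.1,-0.12,0,0,-0.15],
    [-0.15,0.145,-0.124,0,0,-0.2],
    [-0.19,0.19,-0.124,0,0,-0.25],
    [-0.235,0.23,-0.124,0,0,-0.3],
    [-0.28,0.275,-0.124,0,0,-0.324],
    [-0.325,0.32,-0.124,0,0,-0.324]
  ]
}}

```text
clock: 1.1
tool_pos: [0.4284, -0.2189, 0.3505]
orientation: [180.0, 0.0, -140.0]
force: [1.3, -0.5, -0.2]
opening: 0.0878
gripper_force: 0.0
```

Emit:
{"name": "carry_out", "arguments": {
  "rows": [
    [-0.03,0.03,0,0,0,0],
    [-0.048,0.047,0,0,0,0],
    [-0.048,0.047,0,0,0,0],
    [-0.048,0.047,0,0,0,0]
  ]
}}

```text
clock: 1.6
tool_pos: [0.4346, -0.1542, 0.3504]
orientation: [180.0, -0.0, -140.0]
force: [0.4, 0.6, -0.4]
opening: 0.0877
gripper_force: 0.0
```

Run:
```python
from h import *
T=tool();print(np.round(T[:3,3],3),telemetry.get_obs()['joint_pos'],telemetry.get_obs()['clock']);np.save('Tw1',T);snap('wrist','w1.png')
rel(pose([.50,.17,.30],-81))
```

```text
[ 0.435 -0.154  0.35 ] [ 5.04161723e+00 -3.68558922e+00 -1.24542860e+01  5.46365795e-04
 -8.12486139e+01 -5.50341197e+01] 1.6
shift [-0.2586, 0.2067, 0.0504] rot [0.0004, -0.0002, -1.0304] deg 59.0
```

View pics/w1.png

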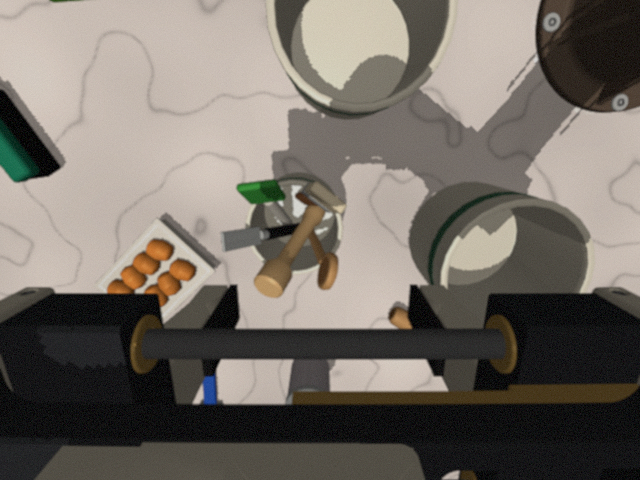

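Wrist view: the crock's mouth is at about (295,222), with the tamper head low-left (272,280), spoon bowl (328,270), knife blade (240,240), scraper (262,192) and brush (325,195). The pin's end is at (400,316). Next I move beyond the pin's far end and look back at it.

Run:
```python
from h import *
rel(pose([.49,.26,.30],-81))
```

```text
shift [-0.3087, 0.2821, 0.0504] rot [0.0004, -0.0002, -1.0304] deg 59.0
```

Emit:
{"name": "carry_out", "arguments": {
  "rows": [
    [-0.04,0.04,0.0,0,0,-0.13],
    [-0.08,0.08,0.01,0,0,-0.26],
    [-0.12,0.12,0.02,0,0,-0.39],
    [-0.16,0.16,0.03,0,0,-0.52],
    [-0.2,0.2,0.04,0,0,-0.65],
    [-0.24,0.235,0.05,0,0,-0.78],
    [-0.28,0.265,0.05,0,0,-0.9],
    [-0.309,0.282,0.05,0,0,-1.03]
  ]
}}

```text
clock: 2.65
tool_pos: [0.491, 0.2618, 0.2999]
orientation: [180.0, -0.0, -80.8]
force: [-0.5, -0.7, -0.3]
opening: 0.0878
gripper_force: 0.0
```

Emit:
{"name": "carry_out", "arguments": {
  "rows": [
    [0,0,0,0,0,0],
    [0,0,0,0,0,0],
    [0,0,0,0,0,0]
  ]
}}

```text
clock: 3.02
tool_pos: [0.4904, 0.2594, 0.3008]
orientation: [-180.0, 0.0, -81.1]
force: [0.6, -0.2, -0.4]
opening: 0.0875
gripper_force: 0.0
```

Run:
```python
from h import *
T=tool();print(np.round(T[:3,3],3),np.round(telemetry.get_obs()['orientation'],1));np.save('Tw2',T);im=snap('wrist','w2.png')
hsv=cv2.cvtColor(im,cv2.COLOR_RGB2HSV)
m=cv2.inRange(hsv,(5,80,50),(22,255,255));m[300:]=0
for c in sorted(cv2.findContours(m,0,2)[0],key=cv2.contourArea)[-3:]:
    r=cv2.minAreaRect(c);b=cv2.boxPoints(r);w=[onz('wrist',p,.016,T) for p in b];print(r,np.round(w,3).tolist())
```

```text
[0.49  0.259 0.301] [-180.     0.   -81.1]
((144.16358947753906, 186.5777587890625), (105.0669937133789, 29.065141677856445), 4.864514350891113) [[0.796, 0.299, 0.016], [0.791, 0.26, 0.016], [0.656, 0.251, 0.016], [0.658, 0.29, 0.016]]
((141.99050903320312, 150.60630798339844), (107.26970672607422, 30.414724349975586), 5.1021647453308105) [[0.798, 0.253, 0.016], [0.793, 0.215, 0.016], [0.66, 0.206, 0.016], [0.661, 0.244, 0.016]]
((334.9999694824219, 98.99998474121094), (25.999996185302734, 151.99996948242188), 0.0) [[0.497, 0.225, 0.016], [0.524, 0.054, 0.016], [0.494, 0.05, 0.016], [0.464, 0.219, 0.016]]
```

View pics/w2.png

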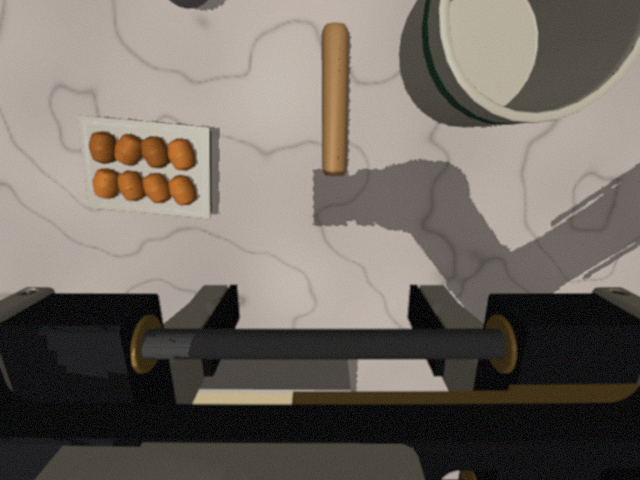

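The pin is clear in view, column 335 and rows 23–175, with nothing near the grasp end. I grasp near the far end, with the tool leaning 35°.

Run:
```python
from h import *
b=np.array([.165,-.986,0]);z=np.cos(.611)*np.array([0,0,-1])+np.sin(.611)*b
P=np.array([.4855,.1925,.016])+.010*z
G=pose(P,-80.5,35);print(G[:3,2],z)
pre=pose(P-.10*z,-80.5,35);rel(pre)
```

```text
[ 0.09466742 -0.56571018 -0.81915204] [ 0.09465833 -0.56565521 -0.81907474]
shift [0.0139, 0.0158, 0.2112] rot [0.0028, 0.6112, -0.0104] deg 35.0
```

Emit:
{"name": "carry_out", "arguments": {
  "rows": [
    [0,0.005,0.04,0,0.15,0],
    [0,0.01,0.09,0,0.3,0],
    [0.005,0.016,0.14,0,0.45,0],
    [0.014,0.016,0.18,0,0.6,-0.01],
    [0.014,0.016,0.211,0.003,0.611,-0.01],
    [0.014,0.016,0.211,0.003,0.611,-0.01],
    [0.014,0.016,0.211,0.003,0.611,-0.01]
  ]
}}

```text
clock: 3.95
tool_pos: [0.4774, 0.2446, 0.0911]
orientation: [-179.9, -34.9, -80.5]
force: [0.3, 0.6, 0.4]
opening: 0.0876
gripper_force: 0.0
```

Run:
```python
from h import *
b=np.array([.165,-.986,0]);z=np.cos(.611)*np.array([0,0,-1])+np.sin(.611)*b
P=np.array([.4855,.1925,.016])+.010*z
rel(pose(P,-80.5,35));print(telemetry.get_obs()['joint_pos'])
```

```text
shift [0.0003, 0.0008, 0.1017] rot [-0.0017, 0.0018, -0.0001] deg 0.1
[ 62.28613563  27.51959515 -26.25636572  22.1963252  -66.85969516
 -67.17757229]
```

Emit:
{"name": "carry_out", "arguments": {
  "rows": [
    [0,0,0.03,0,0,0],
    [0,0,0.06,0,0,0],
    [0,0,0.085,0,0,0],
    [0,0,0.1,0,0,0],
    [0,0.001,0.101,0,0,0],
    [0,0.001,0.101,0,0,0]
  ]
}}

```text
clock: 4.7
tool_pos: [0.486, 0.1879, 0.0078]
orientation: [-179.9, -34.9, -80.5]
force: [-1.1, 0.1, 0.2]
opening: 0.088
gripper_force: 0.0
```

Emit:
{"name": "carry_out", "arguments": {
  "rows": [
    [0,0,0,0,0,0],
    [0,0,0,0,0,0],
    [0,0,0,0,0,0],
    [0,0,0,0,0,0],
    [0,0,0,0,0,0],
    [0,0,0,0,0,0],
    [0,0,0,0,0,0],
    [0,0,0,0,0,0]
  ],
  "grip": -1
}}

```text
clock: 5.7
tool_pos: [0.4855, 0.187, 0.0069]
orientation: [180.0, -35.0, -80.4]
force: [0.0, 0.9, -0.0]
opening: 0.0305
gripper_force: 29.9
```

Run:
```python
from h import *
T0=tool();p=T0[:3,3]
A=T0.copy();A[2,3]+=.22;rel(A)
np.save('Tg',T0)
for f in(0,.5,1):
    rel(pose([.52,.19,.24],-80.5,35-90*f),A)
```

```text
shift [0.1262, 0.0, -0.1802] rot [0.0, -0.0, -0.0] deg 0.0
shift [0.0099, -0.0346, -0.0091] rot [-0.0009, 0.0, 0.0013] deg 0.1
shift [0.0099, -0.0346, -0.0091] rot [-0.0004, -0.7854, 0.0016] deg 45.0
shift [0.0099, -0.0346, -0.0091] rot [0.0003, -1.5708, 0.0017] deg 90.0
```

Emit:
{"name": "carry_out", "arguments": {
  "rows": [
    [0.014,0,-0.02,0,0,0],
    [0.034,0,-0.049,0,0,0],
    [0.057,0,-0.082,0,0,0],
    [0.08,0,-0.115,0,0,0],
    [0.103,0,-0.147,0,0,0],
    [0.126,0,-0.18,0,0,0],
    [0.126,0,-0.18,0,0,0]
  ]
}}

```text
clock: 6.58
tool_pos: [0.4861, 0.188, 0.2289]
orientation: [-179.7, -34.8, -80.6]
force: [0.4, 0.1, -1.8]
opening: 0.0308
gripper_force: 29.9
```

Emit:
{"name": "carry_out", "arguments": {
  "rows": [
    [0.002,-0.005,-0.002,0,-0.17,0],
    [0.004,-0.01,-0.005,0,-0.34,0],
    [0.006,-0.02,-0.008,0,-0.51,0],
    [0.01,-0.03,-0.009,0,-0.68,0],
    [0.01,-0.035,-0.009,0,-0.85,0],
    [0.01,-0.035,-0.009,0,-1.02,0],
    [0.01,-0.035,-0.009,0,-1.19,0],
    [0.01,-0.035,-0.009,0,-1.36,0]
  ]
}}

```text
clock: 7.58
tool_pos: [0.5205, 0.1898, 0.2397]
orientation: [-179.9, 43.3, -80.4]
force: [-0.1, -0.1, -3.4]
opening: 0.0307
gripper_force: 29.9
```

Emit:
{"name": "carry_out", "arguments": {
  "rows": [
    [0,0,0,0,-0.15,0],
    [0,0,0,0,-0.211,0],
    [0,0,0,0,-0.211,0],
    [0,0,0,0,-0.211,0]
  ]
}}

```text
clock: 8.07
tool_pos: [0.5203, 0.1899, 0.2394]
orientation: [179.9, 54.9, -80.5]
force: [-0.1, 0.6, -0.6]
opening: 0.0312
gripper_force: 29.9
```

Run:
```python
from h import *
T=tool();o=telemetry.get_obs();print(np.round(T[:3,3],3),o['orientation'],o['joint_pos'],o['opening'],o['force'])
snap('scene','s1.png');im=snap('side','d1.png')
a=cv2.imread('pics/s1.png')[0:480,150:550];b=cv2.imread('pics/d1.png')[0:480,100:500]
cv2.imwrite('pics/m1.png',np.hstack([a,b]))
```

```text
[0.52  0.19  0.239] [179.92940533  54.91816282 -80.4791215 ] [ -0.22740123  18.95162374  -2.0822507  -53.96278083 -85.65127008
  22.68456369] 0.031173335274530065 [-0.14232647  0.58801447 -0.56733437]
```

View pics/m1.png

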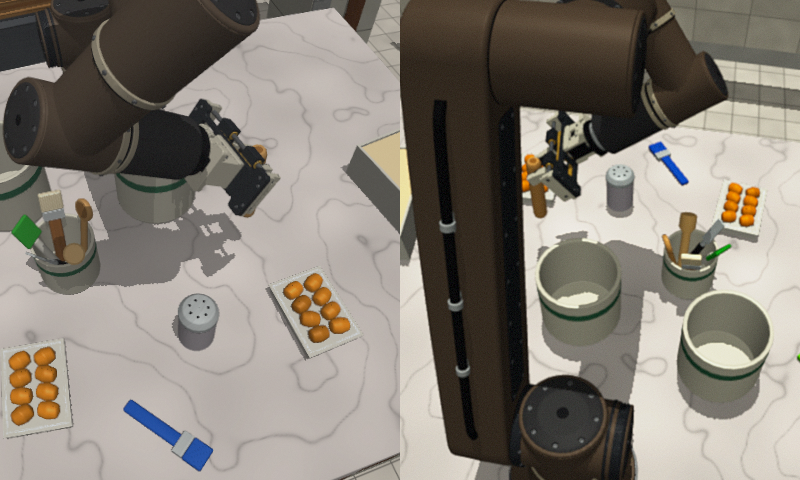

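The pin hangs roughly upright in the gripper (side view near (540,195) in the mosaic), clear of everything. I check its tilt in the side view.

Run:
```python
from h import *
im=cv2.imread('pics/d1.png');hsv=cv2.cvtColor(im,cv2.COLOR_BGR2HSV)
m=cv2.inRange(hsv,(5,80,50),(22,200,255));m2=np.zeros_like(m);m2[185:216,628:655]=m[185:216,628:655]
ys,xs=np.nonzero(m2)
rows=[(y,xs[ys==y].min(),xs[ys==y].max()) for y in range(185,216) if (ys==y).any()];print(rows)
T=tool();c=T[:3,3]-.01*T[:3,2];print('grasp',c)
for z in(.08,.12,.16,.2,.24):print(z,proj('side',[c[0],c[1],z]))
```

```text
[]
grasp [0.52157042 0.18245292 0.24596969]
0.08 [240.50597665 221.05922595]
0.12 [238.86015749 209.54899248]
0.16 [237.14867638 197.51637136]
0.2 [235.36836166 184.92994135]
0.24 [233.51595859 171.75631542]
```

Run:
```python
from h import *
im=cv2.imread('pics/d1.png');hsv=cv2.cvtColor(im,cv2.COLOR_BGR2HSV)
m=cv2.inRange(hsv,(5,80,40),(22,220,255))
for y in range(176,222,3):
    x=np.nonzero(m[y,222:258])[0]+222
    print(y,(x.min(),x.max(),x.mean().round(1)) if len(x) else None,end=';')
```

```text
176 (np.int64(226), np.int64(226), np.float64(226.0));179 (np.int64(226), np.int64(226), np.float64(226.0));182 (np.int64(228), np.int64(241), np.float64(234.5));185 (np.int64(229), np.int64(246), np.float64(237.8));188 (np.int64(230), np.int64(248), np.float64(237.9));191 (np.int64(222), np.int64(246), np.float64(235.5));194 (np.int64(231), np.int64(243), np.float64(237.0));197 (np.int64(232), np.int64(244), np.float64(238.0));200 (np.int64(232), np.int64(245), np.float64(238.5));203 (np.int64(232), np.int64(245), np.float64(238.5));206 (np.int64(233), np.int64(245), np.float64(239.0));209 (np.int64(234), np.int64(245), np.float64(239.5));212 (np.int64(234), np.int64(246), np.float64(240.0));215 (np.int64(235), np.int64(244), np.float64(239.5));218 None;221 None;
```

Run:
```python
from h import *
T0=tool();A=pose(T0[:3,3]+[.02,0,-.09],-80.5,-55);rel(A)
B=A.copy();B[2,3]-=.01;rel(B,A)
```

```text
shift [0.0756, -0.0196, 0.049] rot [0.0016, -0.0012, 0.0024] deg 0.2
shift [0.0082, 0.0, 0.0057] rot [-0.0, 0.0, 0.0] deg 0.0
```

Emit:
{"name": "carry_out", "arguments": {
  "rows": [
    [0.015,-0.01,0.01,0,0,0],
    [0.03,-0.0196,0.02,0,0,0],
    [0.045,-0.0196,0.03,0,0,0],
    [0.06,-0.0196,0.04,0,0,0],
    [0.07,-0.0196,0.0455,0,0,0],
    [0.0756,-0.0196,0.049,0,0,0],
    [0.0756,-0.0196,0.049,0,0,0],
    [0.0756,-0.0196,0.049,0,0,0]
  ]
}}

```text
clock: 9.18
tool_pos: [0.5406, 0.1899, 0.1502]
orientation: [-179.9, 55.0, -80.3]
force: [0.2, -0.2, -1.8]
opening: 0.0313
gripper_force: 29.9
```

Emit:
{"name": "carry_out", "arguments": {
  "rows": [
    [0.0033,0,0.0023,0,0,0],
    [0.0066,0,0.0046,0,0,0],
    [0.0082,0,0.0057,0,0,0],
    [0.0082,0,0.0057,0,0,0]
  ]
}}

```text
clock: 9.68
tool_pos: [0.5402, 0.1899, 0.1394]
orientation: [179.9, 55.0, -80.5]
force: [0.5, -0.0, -0.8]
opening: 0.0311
gripper_force: 29.9
```

Emit:
{"name": "carry_out", "arguments": {
  "rows": [
    [0.0016,0,0.0011,0,0,0],
    [0.0033,0,0.0023,0,0,0],
    [0.0033,0,0.0023,0,0,0]
  ]
}}

```text
clock: 10.05
tool_pos: [0.5402, 0.1899, 0.1354]
orientation: [179.9, 55.0, -80.5]
force: [1.2, -0.2, -1.7]
opening: 0.031
gripper_force: 29.9
```

Emit:
{"name": "carry_out", "arguments": {
  "rows": [
    [0.0008,0,0.0006,0,0,0],
    [0.0016,0,0.0011,0,0,0],
    [0.0016,0,0.0011,0,0,0]
  ]
}}

```text
clock: 10.42
tool_pos: [0.5404, 0.1901, 0.1345]
orientation: [-179.9, 55.0, -80.3]
force: [-0.6, -1.2, 5.2]
opening: 0.0309
gripper_force: 29.9
```

Emit:
{"name": "carry_out", "arguments": {
  "rows": [
    [0,0,0,0,0,0],
    [0,0,0,0,0,0],
    [0,0,0,0,0,0],
    [0,0,0,0,0,0]
  ],
  "grip": -0.1
}}

```text
clock: 10.92
tool_pos: [0.5402, 0.1898, 0.1335]
orientation: [180.0, 55.0, -80.4]
force: [0.4, 0.2, 0.2]
opening: 0.0398
gripper_force: 0.0
```

Run:
```python
from h import *
o=telemetry.get_obs();print(o['opening'],o['gripper_force'],o['force'])
im=viewer.snapshot('side');cv2.imwrite('pics/d2.png',im[:,:,::-1]);hsv=cv2.cvtColor(im,cv2.COLOR_RGB2HSV)
m=cv2.inRange(hsv,(5,80,40),(22,220,255))
for y in range(185,262,4):
    x=np.nonzero(m[y,215:275])[0]+215
    print(y,(int(x.min()),int(x.max())) if len(x) else None,end=';')
for z in(.0,.04,.08,.12,.17):print(z,proj('side',[.5415,.182,z]))
```

```text
0.03984749404854893 0.0 [0.36924814 0.22303158 0.21693075]
185 (235, 274);189 (235, 271);193 (235, 274);197 (235, 274);201 (235, 274);205 None;209 None;213 (237, 249);217 (238, 250);221 (238, 250);225 (239, 250);229 (240, 251);233 (240, 251);237 (241, 251);241 None;245 None;249 None;253 None;257 None;261 None;0.0 [245.77956883 236.28874546]
0.04 [244.31906305 225.68843258]
0.08 [242.80224618 214.62671073]
0.12 [241.22639892 203.07658486]
0.17 [239.16928033 187.90818798]
```

Emit:
{"name": "carry_out", "arguments": {
  "rows": [
    [0,0,0,0,0,0],
    [0,0,0,0,0,0],
    [0,0,0,0,0,0],
    [0,0,0,0,0,0]
  ],
  "grip": 0.9
}}

```text
clock: 11.48
tool_pos: [0.5403, 0.1899, 0.1337]
orientation: [180.0, 55.0, -80.4]
force: [-0.4, -0.3, 0.1]
opening: 0.0741
gripper_force: 0.0
```

Emit:
{"name": "carry_out", "arguments": {
  "rows": [
    [0,0,-0.01,0,0,0],
    [0,0,-0.03,0,0,0],
    [0,0,-0.06,0,0,0],
    [0,0,-0.09,0,0,0],
    [0,0,-0.12,0,0,0],
    [0,0,-0.15,0,0,0],
    [0,0,-0.15,0,0,0],
    [0,0,-0.15,0,0,0]
  ]
}}

```text
clock: 12.48
tool_pos: [0.5607, 0.0683, 0.2199]
orientation: [-180.0, 55.0, -80.5]
force: [-0.1, 0.0, -0.5]
opening: 0.0835
gripper_force: 0.0
```

Run:
```python
from h import *
o=telemetry.get_obs();print(o['opening'],o['clock'],o['joint_pos'])
def edges(n,c0,c1,r0,r1):
    im=viewer.snapshot(n);cv2.imwrite(f'pics/{n}3.png',im[:,:,::-1]);hsv=cv2.cvtColor(im,cv2.COLOR_RGB2HSV)
    m=cv2.inRange(hsv,(5,80,40),(22,220,255))
    for y in range(r0,r1,5):
        x=np.nonzero(m[y,c0:c1])[0]+c0
        print(y,(int(x.min()),int(x.max())) if len(x) else None,end=';')
    print()
edges('side',220,275,175,245)
for z in(0,.085,.17):print(z,proj('side',[.5415,.182,z]),proj('scene',[.5415,.182,z]))
p=proj('scene',[.5415,.182,.085]).astype(int)
edges('scene',p[0]-35,p[0]+35,p[1]-70,p[1]+60)
rel(pose([.5415,.182,.25],-80.5))
s=cv2.imread('pics/scene3.png');cv2.imwrite('pics/m3.png',s[100:400,250:560])
```

```text
0.08347439414236586 12.475 [-10.462208    26.01428277   5.23729786 -50.46159332 -93.3519834
  28.34483675]
175 (220, 229);180 (220, 229);185 (220, 227);190 (220, 228);195 (220, 227);200 (220, 227);205 (220, 226);210 (220, 226);215 (220, 225);220 (220, 224);225 (220, 224);230 (220, 223);235 (220, 224);240 (220, 222);
0 [245.77956883 236.28874546] [393.67762084 249.3302309 ]
0.085 [242.60855037 213.2102267 ] [399.00518462 225.39583592]
0.17 [239.16928033 187.90818798] [405.10874035 197.78810606]
155 None;160 None;165 None;170 None;175 None;180 None;185 None;190 None;195 (400, 408);200 (397, 412);205 (395, 411);210 (394, 410);215 (393, 409);220 (392, 408);225 (391, 406);230 (391, 405);235 (389, 404);240 (388, 403);245 (387, 402);250 (388, 400);255 (394, 394);260 None;265 None;270 None;275 None;280 None;
shift [-0.0907, -0.0002, 0.0764] rot [0.0015, 0.9604, 0.001] deg 55.0
```

View pics/m3.png

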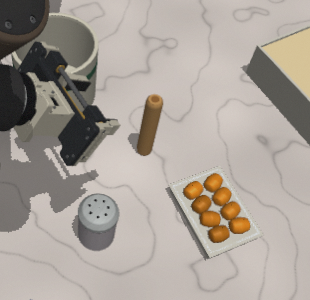

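The pin stands alone upright on the marble at crop (150,125). Now I take it by the top.

Emit:
{"name": "carry_out", "arguments": {
  "rows": [
    [0,0,-0.03,0,0,0],
    [-0.04,0,-0.05,0,0,0],
    [-0.09,0,-0.05,0,0.1,0],
    [-0.13,0,-0.02,0,0.28,0],
    [-0.15,0,0.01,0,0.46,0],
    [-0.15,0,0.03,0,0.64,0],
    [-0.14,0,0.045,0,0.82,0],
    [-0.132,0,0.048,0,0.96,0]
  ]
}}

```text
clock: 13.58
tool_pos: [0.5405, 0.1841, 0.3002]
orientation: [-180.0, -0.3, -80.2]
force: [1.1, -0.6, 0.1]
opening: 0.0834
gripper_force: 0.0
```

Emit:
{"name": "carry_out", "arguments": {
  "rows": [
    [0,0,0,0,0,0],
    [0,0,0,0,0,0],
    [0,0,0,0,0,0]
  ]
}}

```text
clock: 13.95
tool_pos: [0.542, 0.1815, 0.3007]
orientation: [-180.0, 0.1, -80.5]
force: [0.2, -0.1, 0.0]
opening: 0.0835
gripper_force: 0.0
```

Run:
```python
from h import *
print(tool()[:3,3])
rel(pose([.5415,.182,.14],-80.5));print(telemetry.get_obs()['joint_pos'])
T=np.load('Tw1.npy')
for n,p,z in[('rimc',(295,224),.11),('L',(247,224),.11),('R',(342,224),.11),('tamper',(268,280),.155),('spoon',(328,270),.15),('knifetip',(223,240),.155),('scraper',(262,192),.155),('brush',(325,197),.16)]:print(n,np.round(onz('wrist',p,z,T),3))
```

```text
[0.54195072 0.18148948 0.30074743]
shift [-0.0003, 0.0004, 0.1607] rot [-0.0004, 0.0016, -0.0001] deg 0.1
[ 3.80760426e+01  8.50854978e+00 -5.82428929e+00 -6.92269166e-02
 -7.56032067e+01 -2.85619840e+01]
rimc [ 0.471 -0.168  0.11 ]
L [ 0.508 -0.213  0.11 ]
R [ 0.434 -0.125  0.11 ]
tamper [ 0.53  -0.155  0.155]
spoon [ 0.479 -0.11   0.15 ]
knifetip [ 0.524 -0.222  0.155]
scraper [ 0.455 -0.221  0.155]
brush [ 0.416 -0.167  0.16 ]
```

Emit:
{"name": "carry_out", "arguments": {
  "rows": [
    [0,0,0.04,0,0,0],
    [0,0,0.08,0,0,0],
    [0,0,0.115,0,0,0],
    [0,0,0.14,0,0,0],
    [0,0,0.155,0,0,0],
    [0,0,0.16,0,0,0],
    [0,0,0.16,0,0,0]
  ]
}}

```text
clock: 14.82
tool_pos: [0.542, 0.182, 0.1409]
orientation: [-180.0, 0.0, -80.4]
force: [0.3, 0.4, 0.4]
opening: 0.0828
gripper_force: 0.0
```

Emit:
{"name": "carry_out", "arguments": {
  "rows": [
    [0,0,0,0,0,0],
    [0,0,0,0,0,0],
    [0,0,0,0,0,0],
    [0,0,0,0,0,0],
    [0,0,0,0,0,0],
    [0,0,0,0,0,0],
    [0,0,0,0,0,0],
    [0,0,0,0,0,0]
  ],
  "grip": -1
}}

```text
clock: 15.82
tool_pos: [0.5416, 0.1821, 0.1403]
orientation: [180.0, 0.0, -80.4]
force: [0.9, -0.9, 0.7]
opening: 0.0307
gripper_force: 30.0
```

Run:
```python
from h import *
T=tool();print(T[:3,3])
A=T.copy();A[2,3]=.37;B=pose([.43,-.06,.37],-120);rel(B,A)
```

```text
[0.54161663 0.18213784 0.14029427]
shift [0.2202, 0.1504, 0.0] rot [0.0001, -0.0, 0.6909] deg 39.6
```

Emit:
{"name": "carry_out", "arguments": {
  "rows": [
    [0,0,-0.02,0,0,0],
    [0,0,-0.06,0,0,0],
    [0,0,-0.11,0,0,0],
    [0,0,-0.16,0,0,0],
    [0,0,-0.2,0,0,0],
    [0,0,-0.23,0,0,0],
    [0,0,-0.23,0,0,0],
    [0,0,-0.23,0,0,0]
  ]
}}

```text
clock: 16.82
tool_pos: [0.5411, 0.1821, 0.3693]
orientation: [179.9, -0.0, -80.4]
force: [-0.6, 0.3, -1.9]
opening: 0.0309
gripper_force: 30.0
```

Run:
```python
from h import *
rel(pose([.475,-.07,.37],-90))
```

```text
shift [0.2375, 0.1071, -0.0006] rot [0.0017, -0.0002, 0.1672] deg 9.6
```

Emit:
{"name": "carry_out", "arguments": {
  "rows": [
    [0.025,0.012,0,0,0,0.03],
    [0.07,0.03,0,0,0,0.06],
    [0.115,0.05,0,0,0,0.1],
    [0.16,0.07,0,0,0,0.13],
    [0.205,0.09,0,0,0,0.167],
    [0.238,0.107,0,0,0,0.167],
    [0.238,0.107,0,0,0,0.167],
    [0.238,0.107,0,0,0,0.167]
  ]
}}

```text
clock: 17.82
tool_pos: [0.4752, -0.0707, 0.3698]
orientation: [179.9, 0.0, -90.1]
force: [0.3, 0.1, -1.7]
opening: 0.031
gripper_force: 30.0
```

Run:
```python
from h import *
T=tool();print(T[:3,3]);np.save('Tw4',T);im=snap('wrist','w4.png')
for y in(-.1,-.17,-.22):print(proj('wrist',[.475,y,.11],T))
c=proj('wrist',[.475,-.165,.13],T).astype(int);print(c)
x0,y0=max(c[0]-110,0),max(c[1]-100,0);print(x0,y0)
k=im[y0:y0+200,x0:x0+220,::-1];cv2.imwrite('pics/w4c.png',cv2.resize(k,None,fx=3,fy=3,interpolation=2))
```

```text
[ 0.47519974 -0.07072758  0.36976058]
[323.23736008 182.25361978]
[323.22190985 121.83981944]
[323.20982571  74.87849705]
[323 125]
213 25
```

View pics/w4c.png

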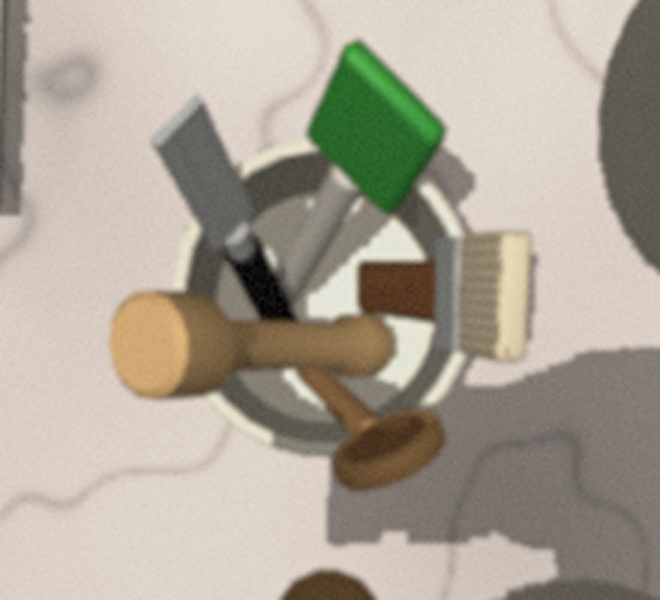

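Close view, in crop pixels: the rim is centred at about (328,296). The tamper foot is at (365,345) with its head at (160,345). The knife leans up-left to (178,118), the scraper up-right to (375,125), the brush right to (515,295) and the spoon to (388,445). I work out the clearances to choose an entry point.

```bash
cat > plan.py <<'E'
from h import *
from scipy.optimize import brentq
T=np.load('Tw4.npy');F=lambda c:(213+c[0]/3,25+c[1]/3)
W=lambda c,z:onz('wrist',F(c),z,T)
C=np.mean([W(c,.11) for c in((185,296),(470,296),(328,140),(328,452))],0)[:2]
Lf=lambda b,c,L:W(c,brentq(lambda z:np.linalg.norm(W(c,z)-b)-L,b[2]+.3*L,b[2]+L))  # top on ray at distance L
tools={}
b=W((362,345),.018);t=Lf(b,(150,345),.155);tools['tamper']=(b,t,lambda s:.0145 if s<.028 else .010 if s<.12 else .019)
b=W((287,280),.014);t=Lf(b,(400,86),.163);tools['scraper']=(b,t,lambda s:.0075 if s<.115 else .015)
b=W((362,290),.012);t=Lf(b,(518,295),.165);tools['brush']=(b,t,lambda s:.010 if s<.108 else .015)
f=lambda z2:(lambda c,t:(c+(c-t)*94/71)[2]-.012)(W((240,243),z2),Lf(W((240,243),z2),(178,118),.071))
try:
    z2=brentq(f,.06,.105);c=W((240,243),z2);t=Lf(c,(178,118),.071);b=c+(c-t)*94/71
except Exception as e: print(e);b=W((305,335),.012);t=Lf(b,(178,118),.163)
tools['knife']=(b,t,lambda s:.008 if s<.09 else .007)
P=W((365,425),.113);g=lambda u:np.linalg.norm(W((365-48*u,425-40*u),.012)-P)-.119
u=brentq(g,.3,4);b=W((365-48*u,425-40*u),.012);tools['spoon']=(b,b+(P-b)/.119*.165,lambda s:.0065 if s<.12 else .016)
if __name__=='__main__':
    print('crock',np.round(C,3))
    for k,(b,t,r) in tools.items():
        print(k,np.round((b-[*C,0])*1000).tolist(),np.round((t-[*C,0])*1000).tolist())
    S=np.linspace(0,1,60);res=[]
    for x in np.arange(-40,41,2):
        for y in np.arange(-40,41,2):
            if np.hypot(x,y)>37:continue
            q=C+np.array([x,y])/1000;d={}
            for k,(b,t,r) in tools.items():
                p=b+(t-b)*S[:,None];rr=np.array([r(s*.165) for s in S])
                d[k]=(np.hypot(*(p[:,:2]-q).T)-rr-.016).min()*1000
            res.append((min(d.values()),x,y,{k:round(v) for k,v in d.items()}))
    for r in sorted(res,key=lambda r:-r[0])[:14]:print(round(r[0],1),*r[1:])
E
python3 plan.py
```

```text
crock [ 0.476 -0.167]
tamper [-16.0, 18.0, 18.0] [63.0, 17.0, 151.0]
scraper [20.0, -12.0, 14.0] [-23.0, -63.0, 163.0]
brush [-16.0, -8.0, 12.0] [-64.0, 1.0, 170.0]
knife [16.0, 23.0, 12.0] [50.0, -56.0, 153.0]
spoon [36.0, 11.0, 12.0] [-35.0, 62.0, 152.0]
-6.2 -26 -26 {'tamper': 14, 'scraper': -4, 'brush': -6, 'knife': 34, 'spoon': 43}
-6.6 -24 -26 {'tamper': 14, 'scraper': -5, 'brush': -7, 'knife': 32, 'spoon': 43}
-6.7 -24 -28 {'tamper': 16, 'scraper': -7, 'brush': -5, 'knife': 33, 'spoon': 45}
-6.9 -22 -26 {'tamper': 14, 'scraper': -6, 'brush': -7, 'knife': 30, 'spoon': 42}
-7.3 -20 -26 {'tamper': 13, 'scraper': -7, 'brush': -7, 'knife': 28, 'spoon': 41}
-7.5 -18 -26 {'tamper': 13, 'scraper': -7, 'brush': -8, 'knife': 26, 'spoon': 40}
-7.6 2 -6 {'tamper': -6, 'scraper': -6, 'brush': -8, 'knife': 0, 'spoon': 12}
-7.7 2 -8 {'tamper': -5, 'scraper': -7, 'brush': -8, 'knife': 1, 'spoon': 13}
-7.7 -22 -28 {'tamper': 16, 'scraper': -8, 'brush': -5, 'knife': 31, 'spoon': 43}
-7.7 4 -6 {'tamper': -6, 'scraper': -8, 'brush': -6, 'knife': -2, 'spoon': 11}
-7.8 -28 -24 {'tamper': 13, 'scraper': -1, 'brush': -8, 'knife': 35, 'spoon': 41}
-7.9 -16 -26 {'tamper': 13, 'scraper': -8, 'brush': -8, 'knife': 24, 'spoon': 38}
-7.9 4 -4 {'tamper': -8, 'scraper': -6, 'brush': -5, 'knife': -3, 'spoon': 9}
-8.0 6 -4 {'tamper': -7, 'scraper': -8, 'brush': -3, 'knife': -4, 'spoon': 8}
```

Run:
```python
from h import *
rel(pose([.479,-.173,.33],-120))
```

```text
shift [0.1027, -0.0036, 0.0398] rot [0.0009, -0.0003, 0.5235] deg 30.0
```

Emit:
{"name": "carry_out", "arguments": {
  "rows": [
    [0.02,0,0,0,0,0.13],
    [0.05,-0.002,0,0,0,0.26],
    [0.08,-0.0036,0,0,0,0.4],
    [0.1027,-0.0036,0.01,0,0,0.5235],
    [0.1027,-0.0036,0.03,0,0,0.5235],
    [0.1027,-0.0036,0.04,0,0,0.5235],
    [0.1027,-0.0036,0.04,0,0,0.5235],
    [0.1027,-0.0036,0.04,0,0,0.5235]
  ]
}}

```text
clock: 18.88
tool_pos: [0.4798, -0.1727, 0.3311]
orientation: [-180.0, 0.0, -119.9]
force: [-0.7, -0.3, -0.5]
opening: 0.031
gripper_force: 30.0
```

Emit:
{"name": "carry_out", "arguments": {
  "rows": [
    [0,0,0.01,0,0,0],
    [0,0,0.02,0,0,0],
    [0,0,0.03,0,0,0],
    [0,0,0.04,0,0,0],
    [0,0,0.04,0,0,0]
  ]
}}

```text
clock: 19.5
tool_pos: [0.4788, -0.173, 0.2893]
orientation: [179.9, -0.1, -120.0]
force: [0.4, 0.3, -0.4]
opening: 0.0313
gripper_force: 30.0
```

Run:
```python
from h import *
T=tool();print(T[:3,3],telemetry.get_obs()['joint_pos'])
a=viewer.snapshot('wrist')[:,:,::-1][0:330,130:510];b=viewer.snapshot('side')[:,:,::-1][150:310,310:470];c=viewer.snapshot('scene')[:,:,::-1][150:310,140:300]
z=np.vstack([cv2.resize(k,(270,270),interpolation=2) for k in(b,c)])
cv2.imwrite('pics/m5.png',np.hstack([cv2.resize(a,(520,540)),z[:540]]))
```

```text
[ 0.47881609 -0.17303496  0.28926113] [ 2.25361849e+00  2.67790304e+00 -1.39170430e+01 -1.11310538e-02
 -7.35180191e+01 -3.22357097e+01]
```

View pics/m5.png

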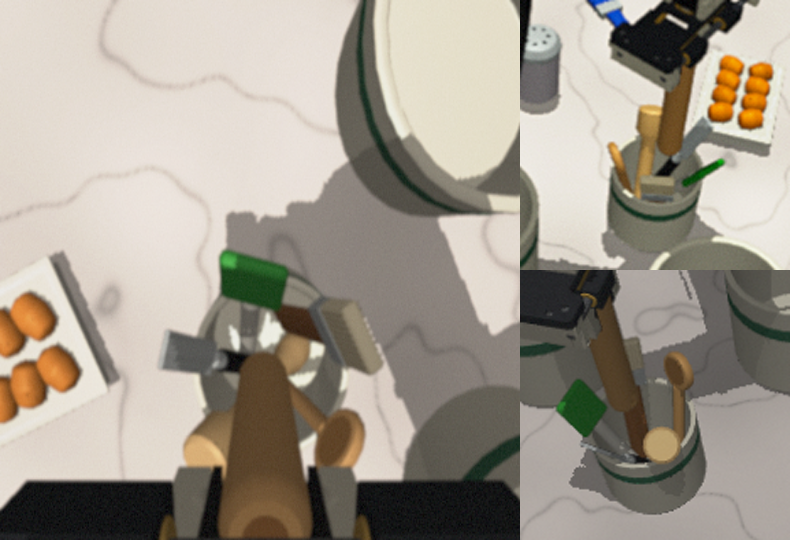

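The pin is over the middle of the mouth, between the leaning heads, and touches nothing. I lower it in small steps, watching the force.

Emit:
{"name": "carry_out", "arguments": {
  "rows": [
    [0,0,0.005,0,0,0],
    [0,0,0.01,0,0,0],
    [0,0,0.015,0,0,0],
    [0,0,0.02,0,0,0],
    [0,0,0.02,0,0,0]
  ]
}}

```text
clock: 20.27
tool_pos: [0.4791, -0.173, 0.2698]
orientation: [179.9, -0.0, -120.0]
force: [-0.2, 0.1, -0.9]
opening: 0.0309
gripper_force: 30.0
```

Emit:
{"name": "carry_out", "arguments": {
  "rows": [
    [0,0,0.004,0,0,0],
    [0,0,0.008,0,0,0],
    [0,0,0.012,0,0,0],
    [0,0,0.012,0,0,0]
  ]
}}

```text
clock: 20.78
tool_pos: [0.4791, -0.1731, 0.2579]
orientation: [180.0, -0.0, -120.0]
force: [-0.3, 0.7, -1.4]
opening: 0.0313
gripper_force: 30.0
```

Bottom at about 0.118. I go on.

Emit:
{"name": "carry_out", "arguments": {
  "rows": [
    [0,0,0.003,0,0,0],
    [0,0,0.006,0,0,0],
    [0,0,0.009,0,0,0],
    [0,0,0.012,0,0,0],
    [0,0,0.012,0,0,0]
  ]
}}

```text
clock: 21.4
tool_pos: [0.4792, -0.173, 0.246]
orientation: [180.0, -0.0, -120.0]
force: [-0.2, -0.3, -0.7]
opening: 0.031
gripper_force: 30.0
```

Emit:
{"name": "carry_out", "arguments": {
  "rows": [
    [0,0,0.002,0,0,0],
    [0,0,0.004,0,0,0],
    [0,0,0.006,0,0,0],
    [0,0,0.008,0,0,0],
    [0,0,0.008,0,0,0]
  ]
}}

```text
clock: 22.02
tool_pos: [0.4792, -0.1731, 0.2381]
orientation: [180.0, -0.0, -120.0]
force: [-0.3, 0.0, -0.3]
opening: 0.0313
gripper_force: 30.0
```

Emit:
{"name": "carry_out", "arguments": {
  "rows": [
    [0,0,0.002,0,0,0],
    [0,0,0.004,0,0,0],
    [0,0,0.006,0,0,0],
    [0,0,0.006,0,0,0]
  ]
}}

```text
clock: 22.52
tool_pos: [0.4792, -0.173, 0.2321]
orientation: [180.0, -0.0, -120.0]
force: [-0.5, 0.1, -1.5]
opening: 0.0311
gripper_force: 30.0
```

Emit:
{"name": "carry_out", "arguments": {
  "rows": [
    [0,0,0.002,0,0,0],
    [0,0,0.004,0,0,0],
    [0,0,0.006,0,0,0],
    [0,0,0.006,0,0,0]
  ]
}}

```text
clock: 23.02
tool_pos: [0.4792, -0.1731, 0.2261]
orientation: [180.0, -0.0, -120.0]
force: [0.4, 0.3, -1.4]
opening: 0.0312
gripper_force: 30.0
```

Emit:
{"name": "carry_out", "arguments": {
  "rows": [
    [0,0,0.002,0,0,0],
    [0,0,0.004,0,0,0],
    [0,0,0.006,0,0,0],
    [0,0,0.006,0,0,0]
  ]
}}

```text
clock: 23.52
tool_pos: [0.4792, -0.1731, 0.2201]
orientation: [180.0, -0.0, -120.0]
force: [0.4, -0.0, -1.0]
opening: 0.0311
gripper_force: 30.0
```

Emit:
{"name": "carry_out", "arguments": {
  "rows": [
    [0,0,0.002,0,0,0],
    [0,0,0.004,0,0,0],
    [0,0,0.006,0,0,0],
    [0,0,0.006,0,0,0]
  ]
}}

```text
clock: 24.02
tool_pos: [0.4793, -0.173, 0.2141]
orientation: [180.0, -0.0, -120.0]
force: [0.7, 0.2, -0.8]
opening: 0.0311
gripper_force: 30.0
```

Bottom at about 0.074.

Emit:
{"name": "carry_out", "arguments": {
  "rows": [
    [0,0,0.002,0,0,0],
    [0,0,0.004,0,0,0],
    [0,0,0.006,0,0,0],
    [0,0,0.006,0,0,0]
  ]
}}

```text
clock: 24.52
tool_pos: [0.4793, -0.1729, 0.2081]
orientation: [180.0, 0.0, -120.0]
force: [-0.8, 2.3, -0.8]
opening: 0.0312
gripper_force: 30.0
```

Emit:
{"name": "carry_out", "arguments": {
  "rows": [
    [0,0,0.0015,0,0,0],
    [0,0,0.003,0,0,0],
    [0,0,0.004,0,0,0],
    [0,0,0.004,0,0,0]
  ]
}}

```text
clock: 25.02
tool_pos: [0.4796, -0.1731, 0.2049]
orientation: [-180.0, 0.0, -120.0]
force: [-1.2, 2.7, 5.7]
opening: 0.0315
gripper_force: 30.0
```

Emit:
{"name": "carry_out", "arguments": {
  "rows": [
    [0,0,-0.003,0,0,0],
    [-0.0013,0.0008,-0.003,0,0,0],
    [-0.0026,0.0015,-0.003,0,0,0],
    [-0.0026,0.0015,-0.001,0,0,0],
    [-0.0026,0.0015,0,0,0,0],
    [-0.0026,0.0015,0,0,0,0]
  ]
}}

```text
clock: 25.78
tool_pos: [0.4791, -0.1701, 0.2042]
orientation: [180.0, -0.0, -120.0]
force: [-1.6, -0.5, -0.1]
opening: 0.0309
gripper_force: 30.0
```

Emit:
{"name": "carry_out", "arguments": {
  "rows": [
    [0,0,0.001,0,0,0],
    [0,0,0.002,0,0,0],
    [0,0,0.003,0,0,0],
    [0,0,0.003,0,0,0]
  ]
}}

```text
clock: 26.28
tool_pos: [0.4793, -0.17, 0.2013]
orientation: [180.0, -0.0, -120.0]
force: [-0.8, -0.2, 2.1]
opening: 0.0313
gripper_force: 30.0
```

Emit:
{"name": "carry_out", "arguments": {
  "rows": [
    [0,0,0.001,0,0,0],
    [0,0,0.002,0,0,0],
    [0,0,0.003,0,0,0],
    [0,0,0.003,0,0,0]
  ]
}}

```text
clock: 26.78
tool_pos: [0.4793, -0.1701, 0.1982]
orientation: [180.0, -0.0, -120.0]
force: [-1.5, 1.1, 3.1]
opening: 0.0313
gripper_force: 30.0
```

Emit:
{"name": "carry_out", "arguments": {
  "rows": [
    [0,0,0.001,0,0,0],
    [0,0,0.002,0,0,0],
    [0,0,0.002,0,0,0]
  ]
}}

```text
clock: 27.15
tool_pos: [0.4792, -0.17, 0.196]
orientation: [180.0, -0.0, -120.0]
force: [-1.2, 0.9, 1.3]
opening: 0.031
gripper_force: 30.0
```

Emit:
{"name": "carry_out", "arguments": {
  "rows": [
    [-0.0002,0.0007,0.001,0,0,0],
    [-0.0004,0.0014,0.002,0,0,0],
    [-0.0004,0.0014,0.003,0,0,0],
    [-0.0004,0.0014,0.003,0,0,0]
  ]
}}

```text
clock: 27.65
tool_pos: [0.4782, -0.169, 0.1932]
orientation: [180.0, -0.0, -120.0]
force: [-1.0, -0.1, 2.5]
opening: 0.0312
gripper_force: 30.0
```

Emit:
{"name": "carry_out", "arguments": {
  "rows": [
    [0,0,0.001,0,0,0],
    [0,0,0.002,0,0,0],
    [0,0,0.003,0,0,0],
    [0,0,0.003,0,0,0]
  ]
}}

```text
clock: 28.15
tool_pos: [0.478, -0.169, 0.19]
orientation: [180.0, -0.0, -120.0]
force: [-0.9, 1.0, 2.2]
opening: 0.0311
gripper_force: 30.0
```

Emit:
{"name": "carry_out", "arguments": {
  "rows": [
    [0,0,0.001,0,0,0],
    [0,0,0.002,0,0,0],
    [0,0,0.003,0,0,0],
    [0,0,0.004,0,0,0],
    [0,0,0.004,0,0,0]
  ]
}}

```text
clock: 28.78
tool_pos: [0.4783, -0.169, 0.1861]
orientation: [180.0, -0.0, -120.0]
force: [-0.6, -0.2, 0.3]
opening: 0.0312
gripper_force: 30.0
```

Emit:
{"name": "carry_out", "arguments": {
  "rows": [
    [0,0,0.001,0,0,0],
    [0,0,0.002,0,0,0],
    [0,0,0.003,0,0,0],
    [0,0,0.003,0,0,0]
  ]
}}

```text
clock: 29.28
tool_pos: [0.4783, -0.169, 0.1832]
orientation: [180.0, -0.0, -120.0]
force: [-0.7, -0.8, -0.1]
opening: 0.0312
gripper_force: 30.0
```

Going well; the bottom is at about 0.043.

Emit:
{"name": "carry_out", "arguments": {
  "rows": [
    [0,0,0.001,0,0,0],
    [0,0,0.002,0,0,0],
    [0,0,0.003,0,0,0],
    [0,0,0.004,0,0,0],
    [0,0,0.004,0,0,0]
  ]
}}

```text
clock: 29.9
tool_pos: [0.4783, -0.169, 0.1792]
orientation: [180.0, -0.0, -120.0]
force: [-0.8, -1.5, -0.2]
opening: 0.0313
gripper_force: 30.0
```

Emit:
{"name": "carry_out", "arguments": {
  "rows": [
    [0,0,0.001,0,0,0],
    [0,0,0.002,0,0,0],
    [0,0,0.003,0,0,0],
    [0,0,0.003,0,0,0]
  ]
}}

```text
clock: 30.4
tool_pos: [0.4783, -0.169, 0.1762]
orientation: [180.0, -0.0, -120.0]
force: [0.0, -0.1, -1.2]
opening: 0.0313
gripper_force: 30.0
```

Emit:
{"name": "carry_out", "arguments": {
  "rows": [
    [0,0,0.001,0,0,0],
    [0,0,0.002,0,0,0],
    [0,0,0.003,0,0,0],
    [0,0,0.003,0,0,0]
  ]
}}

```text
clock: 30.9
tool_pos: [0.4783, -0.169, 0.1732]
orientation: [180.0, -0.0, -120.0]
force: [0.7, -0.9, -0.4]
opening: 0.0311
gripper_force: 30.0
```

Emit:
{"name": "carry_out", "arguments": {
  "rows": [
    [0,0,0.001,0,0,0],
    [0,0,0.002,0,0,0],
    [0,0,0.003,0,0,0],
    [0,0,0.003,0,0,0]
  ]
}}

```text
clock: 31.4
tool_pos: [0.4785, -0.1691, 0.1704]
orientation: [-180.0, -0.0, -120.0]
force: [0.7, -0.7, -0.5]
opening: 0.0311
gripper_force: 30.0
```

Bottom at about 0.030; near the tamper foot and the brush end now.

Emit:
{"name": "carry_out", "arguments": {
  "rows": [
    [0,0,0.001,0,0,0],
    [0,0,0.002,0,0,0],
    [0,0,0.003,0,0,0],
    [0,0,0.003,0,0,0]
  ]
}}

```text
clock: 31.9
tool_pos: [0.4783, -0.1691, 0.1673]
orientation: [180.0, -0.0, -120.0]
force: [0.2, -1.8, 0.9]
opening: 0.0312
gripper_force: 30.0
```

Emit:
{"name": "carry_out", "arguments": {
  "rows": [
    [0,0,0.001,0,0,0],
    [0,0,0.002,0,0,0],
    [0,0,0.002,0,0,0]
  ]
}}

```text
clock: 32.28
tool_pos: [0.4782, -0.169, 0.1652]
orientation: [180.0, -0.0, -120.0]
force: [-0.2, -2.8, 0.8]
opening: 0.0315
gripper_force: 30.0
```

Emit:
{"name": "carry_out", "arguments": {
  "rows": [
    [0.0005,-0.0003,0.001,0,0,0],
    [0.0009,-0.0005,0.002,0,0,0],
    [0.0009,-0.0005,0.002,0,0,0]
  ]
}}

```text
clock: 32.65
tool_pos: [0.478, -0.17, 0.163]
orientation: [180.0, -0.0, -120.0]
force: [0.5, -1.2, -0.4]
opening: 0.0307
gripper_force: 30.0
```

Emit:
{"name": "carry_out", "arguments": {
  "rows": [
    [0,0,0.001,0,0,0],
    [0,0,0.002,0,0,0],
    [0,0,0.002,0,0,0]
  ]
}}

```text
clock: 33.02
tool_pos: [0.4782, -0.17, 0.1612]
orientation: [180.0, -0.0, -120.0]
force: [0.4, -1.0, -0.4]
opening: 0.0311
gripper_force: 30.0
```

Emit:
{"name": "carry_out", "arguments": {
  "rows": [
    [0,0,0.001,0,0,0],
    [0,0,0.002,0,0,0],
    [0,0,0.003,0,0,0],
    [0,0,0.003,0,0,0]
  ]
}}

```text
clock: 33.52
tool_pos: [0.4782, -0.17, 0.1582]
orientation: [180.0, -0.0, -120.0]
force: [-0.3, -1.5, -1.6]
opening: 0.0315
gripper_force: 30.0
```

Emit:
{"name": "carry_out", "arguments": {
  "rows": [
    [0,0,0.001,0,0,0],
    [0,0,0.002,0,0,0],
    [0,0,0.003,0,0,0],
    [0,0,0.003,0,0,0]
  ]
}}

```text
clock: 34.02
tool_pos: [0.4782, -0.17, 0.1552]
orientation: [180.0, -0.0, -120.0]
force: [0.3, -0.5, -0.6]
opening: 0.0313
gripper_force: 30.0
```

Emit:
{"name": "carry_out", "arguments": {
  "rows": [
    [0,0,0.001,0,0,0],
    [0,0,0.002,0,0,0],
    [0,0,0.003,0,0,0],
    [0,0,0.003,0,0,0]
  ]
}}

```text
clock: 34.52
tool_pos: [0.4783, -0.17, 0.1522]
orientation: [180.0, -0.0, -120.0]
force: [0.3, -1.5, -0.1]
opening: 0.0309
gripper_force: 30.0
```

Emit:
{"name": "carry_out", "arguments": {
  "rows": [
    [0,0,0.001,0,0,0],
    [0,0,0.002,0,0,0],
    [0,0,0.002,0,0,0]
  ]
}}

```text
clock: 34.9
tool_pos: [0.4783, -0.1701, 0.1502]
orientation: [180.0, -0.0, -120.0]
force: [0.4, -1.3, -0.4]
opening: 0.0312
gripper_force: 30.0
```

Emit:
{"name": "carry_out", "arguments": {
  "rows": [
    [0,0,0.0007,0,0,0],
    [0,0,0.0013,0,0,0],
    [0,0,0.0013,0,0,0]
  ]
}}

```text
clock: 35.28
tool_pos: [0.4784, -0.1701, 0.1492]
orientation: [-180.0, -0.0, -120.0]
force: [0.1, -1.2, 1.9]
opening: 0.0311
gripper_force: 30.0
```

Emit:
{"name": "carry_out", "arguments": {
  "rows": [
    [0,0,0.0005,0,0,0],
    [0,0,0.001,0,0,0],
    [0,0,0.001,0,0,0]
  ]
}}

```text
clock: 35.65
tool_pos: [0.4788, -0.1703, 0.1491]
orientation: [-179.9, 0.0, -120.0]
force: [-1.5, -0.6, 8.9]
opening: 0.031
gripper_force: 30.0
```

The pin stands on the crock's bottom. I release it with a small opening and withdraw straight up.

Emit:
{"name": "carry_out", "arguments": {
  "rows": [
    [0,0,-0.0005,0,0,0],
    [0,0,-0.0005,0,0,0],
    [0,0,-0.0005,0,0,0],
    [0,0,-0.0005,0,0,0],
    [0,0,-0.0005,0,0,0]
  ],
  "grip": -0.05
}}

```text
clock: 36.28
tool_pos: [0.4782, -0.17, 0.1484]
orientation: [180.0, -0.0, -120.0]
force: [0.7, -0.1, 0.3]
opening: 0.0415
gripper_force: 0.0
```

Emit:
{"name": "carry_out", "arguments": {
  "rows": [
    [0,0,-0.004,0,0,0],
    [0,0,-0.01,0,0,0],
    [0,0,-0.018,0,0,0],
    [0,0,-0.028,0,0,0],
    [0,0,-0.04,0,0,0],
    [0,0,-0.06,0,0,0],
    [0,0,-0.08,0,0,0],
    [0,0,-0.1,0,0,0]
  ]
}}

```text
clock: 37.28
tool_pos: [0.4783, -0.1701, 0.25]
orientation: [-180.0, 0.0, -120.0]
force: [0.3, -0.9, 0.2]
opening: 0.0416
gripper_force: 0.0
```

Emit:
{"name": "carry_out", "arguments": {
  "rows": [
    [-0.02,0,-0.04,0,0,0],
    [-0.06,0,-0.07,0,0,0],
    [-0.1,0,-0.09,0,0,0],
    [-0.13,0,-0.1,0,0,0],
    [-0.13,0,-0.1,0,0,0],
    [-0.13,0,-0.1,0,0,0]
  ]
}}

```text
clock: 38.02
tool_pos: [0.5429, -0.0576, 0.3486]
orientation: [180.0, -0.0, -120.0]
force: [1.2, 0.5, 0.1]
opening: 0.0416
gripper_force: 0.0
```

Run:
```python
from h import *
print(telemetry.get_obs()['clock'],tool()[:3,3])
a=viewer.snapshot('wrist')[:,:,::-1][0:300,170:470];b=viewer.snapshot('side')[:,:,::-1][180:310,310:470];c=viewer.snapshot('scene')[:,:,::-1][170:300,140:300]
z=np.vstack([cv2.resize(k,(332,270),interpolation=2) for k in(b,c)])
cv2.imwrite('pics/m6.png',np.hstack([cv2.resize(a,(460,540)),z]))
```

```text
38.025 [ 0.54291122 -0.05757401  0.34860545]
```

View pics/m6.png

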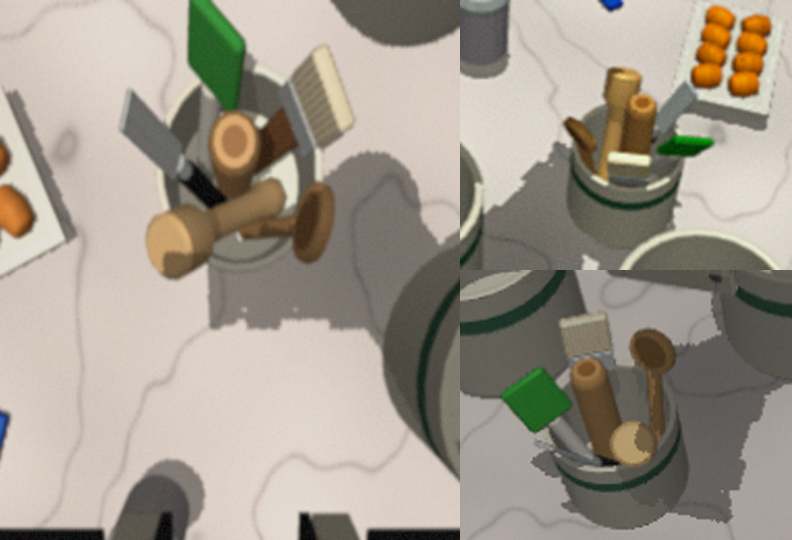

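The pin stands in the crock (its top at (237,140) in the wrist view), with all five tools still in and the crock upright. I hand the job in.

```bash
python3 -c "
from plant import workorder
print(workorder.close_job())"
```

```text
the job is handed in; nothing more can be done
None
```

The rolling pin was stood on its end on the marble and let go, then taken by the top and eased down to the crock's bottom between the five tools; the last pictures show all five still in and the crock upright, and the job was handed in at about 38 s with no verdict returned.

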